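Load the reagent bottles into their holders

TASK

Put the four capped reagent bottles away in the bottle holders on the bench, each upright and fully down in the holder of its own shape and size: round bottles in the round holders, square ones in the square holders, small in small and large in large. Set every bottle down gently, never let one drop, and leave the two open beakers standing where they are.

Things in the scene. Friction and masses are not known exactly. Their poses are not given: they have to be found in the camera images.
- round_small_mid (a point): small round reagent bottle, closed: white plastic body 38 mm in diameter with straight sides from its foot up to 54 mm, narrower shoulder above, round grey screw cap 26 mm across; 80 mm tall in all, about 80 g, loose, standing upright on the bench at the start. The point lies on its axis half-way up (40 mm above its foot); z up, its turn about z does not matter.
- round_large_mid (a point): large round reagent bottle, closed: white plastic body 58 mm in diameter with straight sides from its foot up to 68 mm, narrower shoulder above, round grey screw cap 38 mm across; 100 mm tall in all, about 230 g, loose, standing upright on the bench at the start. The point lies on its axis half-way up (50 mm above its foot); z up, its turn about z does not matter.
- square_small_mid (a point): small square reagent bottle, closed: white plastic body 34 mm by 34 mm with straight sides from its foot up to 57 mm, narrower shoulder above, round grey screw cap 24 mm across; 80 mm tall in all, about 80 g, loose, standing upright on the bench at the start. The point lies on its axis half-way up (40 mm above its foot); z up, its x and y axes are square to its flat sides.
- square_large_mid (a point): large square reagent bottle, closed: white plastic body 50 mm by 50 mm with straight sides from its foot up to 72 mm, narrower shoulder above, round grey screw cap 36 mm across; 100 mm tall in all, about 230 g, loose, standing upright on the bench at the start. The point lies on its axis half-way up (50 mm above its foot); z up, its x and y axes are square to its flat sides.
- round_small_holder: low aluminium bottle holder, an open round dish for the small round bottle, fixed to the bench: 52 mm inside diameter, wall 4 mm thick, inner floor 4 mm and rim 12 mm above the bench; the inner floor is grey. Origin: centre of its underside, on the bench; z up, its turn does not matter. The bottle has 7 mm of room on each side.
- round_large_holder: low aluminium bottle holder, an open round dish for the large round bottle, fixed to the bench: 72 mm inside diameter, wall 4 mm thick, inner floor 4 mm and rim 12 mm above the bench; the inner floor is grey. Origin: centre of its underside, on the bench; z up, its turn does not matter. The bottle has 7 mm of room on each side.
- square_small_holder: low aluminium bottle holder, an open square tray for the small square bottle, fixed to the bench: 48 mm by 48 mm inside, wall 4 mm thick, inner floor 4 mm and rim 12 mm above the bench; the inner floor is grey. Origin: centre of its underside, on the bench; z up, x and y axes square to its walls. The bottle has 7 mm of room on each side.
- square_large_holder: low aluminium bottle holder, an open square tray for the large square bottle, fixed to the bench: 64 mm by 64 mm inside, wall 4 mm thick, inner floor 4 mm and rim 12 mm above the bench; the inner floor is grey. Origin: centre of its underside, on the bench; z up, x and y axes square to its walls. The bottle has 7 mm of room on each side.
- beaker_small_mid (a point): small open white plastic beaker, empty, loose, to be left alone: round, 52 mm across the rim, 60 mm tall, upright. The point lies on its axis half-way up (30 mm above its foot).
- beaker_large_mid (a point): large open white plastic beaker, empty, loose, to be left alone: round, 66 mm across the rim, 85 mm tall, upright. The point lies on its axis half-way up (42.5 mm above its foot).
Not all that is in view belongs to the job. What is shaped like the round_small_holder but red or turquoise is not meant.

How it is judged:
By the outcome, as a careful person would: the job done as asked, in the order asked, and still so for the second after the job is handed in, with the robot touching nothing.
It also fails if it takes over 128 s, if anything falls off the work surface, if the arm or the gripper's body presses on something with over 40 N, if the wrist force passes 120 N, or if a joint passes its speed limit or range.

ROBOT

A 7-joint arm with a two-finger parallel gripper is mounted at the origin on the work surface. World frame = base frame: x ahead of the robot, y to its left, z up, the work surface at z = 0. Lengths are in m, angles in rad, forces in N, time in s.
With the tool pointing down it reaches from about 0.425 to 0.925 m from the base axis. Payload 6.8 kg.
Tool frame: the origin (TCP) lies at the very end of the fingers, on their centre line; the grasp point (between the pads) lies 19 mm behind it; z points along the fingers, y is the line along which they close (so a half turn about z gives the same grasp; the last joint's range is limited). The gripper opens to 85 mm and grips with 20 to 120 N. Pads are 22 mm wide; open, the fingers measure 114 mm over their backs; the gripper's body (76 mm by 85 mm) begins 54 mm behind the grasp point. The pads swing forward as they close: fully open they stand 13 mm farther back than shut.
Start: joints at [1.154, 0.477, 0.022, 1.555, -0.011, 1.109, -0.083], TCP at [0.205, -0.643, 0.231] pointing down, gripper open.
Joint ranges: [-2.96, 2.96], [-0.34, 2.1], [-1.41, 1.46], [0.24, 2.44], [-1.37, 4.51], [0.17, 1.92], [-2.96, 2.96]. Speed limits (rad/s): [2.39, 2.39, 3.14, 3.14, 3.14, 3.14, 3.14].

INTERFACE

Orientations are given as a unit quaternion [w, x, y, z].
In Python, from station import bot gives the robot as it stands.
- The arm moves only by the tool jog_arm, never from a script. Its argument "motion" is a list of rows, each a list of 7 numbers: the turn, a rotation vector about the tool's x, y, z in rad, then the shift along the tool's x, y, z in mm, then the finger opening in mm, from 0 to 85.4. A call has 1 to 10 rows; each row is the pose to reach, as a shift and turn from the pose commanded when the call began, along the tool's axes at that moment; what a row does not reach only later rows make up. A row lasts 1/8 s, in which the tool goes at most 62.5 mm and 10.7 degrees, less where a joint would pass 70% of its speed; a pose out of reach is approached as far as the arm can. A call with a gripper value outside its range is refused whole. The fingers move at their own pace and stop on an object; "grip_force" is the grip in N (left out, the last holds). Time passes only in rows, so rows that repeat a pose let the fingers close. It gives the time, the measured TCP pose, the force, the opening and the grip force at its end, in the units of the state.
- bot.get_obs(): the state, without advancing time (a new reading comes with each control period).
- bot.read_camera(name): name is "scene" or "top" or "wrist"; returns a dict with "pixels" (480x640x3 uint8, red, green, blue), "camera_matrix" (3x3 intrinsics, pixels), "T" (4x4, takes a point from camera to world coordinates); the wrist camera has in their place "tool_from_camera" (4x4, takes a point from camera to tool coordinates, whose origin is the TCP and whose axes are the flange's). Camera axes: x right, y down, z forward; pixel columns grow to the right and rows downward; lengths in m; the calibration is good to about 2 mm. A picture is of the moment at which its call begins: read the wrist's pose just before it. There is no depth.
- bot.hand_in(): hands the job in; it is judged then, once.
Trained networks look in a picture, given as the dict that the camera call returned (one of the last four; its "shot" number tells which), for a name from the list of things; names that differ only in an ending like _2 or _b are one class to them, and where a whole thing is asked for, a point or a joint stands for the part that bears it (a point fixed in the world has none). Each returns a list of dicts, best first, with "score" (0 to 1); they miss things now and then, are a little off and sometimes report something else, mostly with a low value. They report only what shows in the picture. A call takes as long as a camera call. They do not tell look-alikes from the thing itself.
- bot.spot_in(thing, picture): "xy" ([column, row] in pixels, amid what is visible of it).
- bot.tip_of(thing, picture): "xy" ([column, row] in pixels: a listed point, or the origin of a listed thing).
The state is a dict: "t": time; "q": joint angles; "joint_vel": joint speeds; "joint_torque": joint torques, N m; "eef_pos": TCP position; "tool_rot": TCP orientation; "contact_force": force on the tool from outside, world axes, zero at the start; "torque": the same for the moment, N m; "gripper_width": opening from 0.0 (shut) to 1.0 (fully open); "grasp_force": force on a finger pad.
Only numpy, scipy, OpenCV 4.12 (cv2) and the standard library are available. Lean on these libraries where they do the work, as an engineer would, in place of code of your own. Each camera call takes 0.05 s, during which the arm holds its last target. There are 200 camera calls.

## Working session

There is one attempt and no reset: what is moved stays moved. The work goes in short steps, Python scripts to look and compute and a tool call to move; the robot and the scene stay as the last step left them, time stands still between calls to the robot, and variables do not carry over. Pictures are saved under pics/ and viewed, at most 14 in all, crops included, and the job is handed in when it is done.

Besides the shell and the picture viewer there is one more tool, called after "Request:" as a command line: name --pt "numbers of a row" for each row, then --argument value for the rest. jog_arm: Moves the arm, as the interface text tells. Its arguments: {"type":"object","properties":{"motion":{"type":"array"},"grip_force":{"type":"number"}},"required":["motion"]}

```bash
ls; mkdir -p pics
cat > h.py <<'E'
import numpy as np,cv2
from station import bot
def ray(p,uv,T=None):
    T=np.array(p["T"]) if T is None else T
    d=T[:3,:3]@np.linalg.inv(np.array(p["camera_matrix"]))@np.array([uv[0],uv[1],1.])
    return T[:3,3],d
def atz(p,uv,z,T=None):
    o,d=ray(p,uv,T); return o+d*(z-o[2])/d[2]
def save(p,n): cv2.imwrite("pics/"+n,cv2.cvtColor(p["pixels"],cv2.COLOR_RGB2BGR))
Z={"round_small_mid":.04,"round_large_mid":.05,"square_small_mid":.04,"square_large_mid":.05,"round_small_holder":0,"round_large_holder":0,"square_small_holder":0,"square_large_holder":0,"beaker_small_mid":.03,"beaker_large_mid":.0425}
E
python3 - <<'E'
from h import *
o=bot.get_obs();print(o)
for c in("top","scene"):
    p=bot.read_camera(c);save(p,c+".png");print(c,np.round(p["T"],3).tolist())
    for n,z in Z.items():
        print(n,[(round(r["score"],2),np.round(r["xy"]).tolist(),np.round(atz(p,r["xy"],z)[:2],3).tolist()) for r in bot.tip_of(n,p)[:3]])
E
```

```text
pics
{'t': 0.0, 'q': array([ 1.15389914,  0.47779604,  0.02233048,  1.55643498, -0.01148524,
        1.10928458, -0.08310947]), 'joint_vel': array([ 0.00043255, -0.0002523 , -0.00130478, -0.00063972, -0.00061142,
        0.00056903,  0.00074893]), 'joint_torque': array([-1.21029858e-03, -5.96451902e+01,  1.60721295e+00, -2.81200737e+01,
        1.24255262e-02,  9.34130891e-03,  8.16309034e-05]), 'eef_pos': array([ 0.20495364, -0.6425247 ,  0.23033521]), 'tool_rot': array([-8.73033627e-04,  9.88101715e-01,  1.53799203e-01, -2.07743881e-04]), 'contact_force': array([-0.643338  , -0.1382022 ,  0.19100718]), 'torque': array([ 0.03582519, -0.02677944,  0.01513385]), 'grasp_force': 0.0, 'gripper_width': 0.9961581414275407}
top [[0.01, -0.982, 0.187, 0.323], [-0.999, -0.004, 0.035, -0.019], [-0.034, -0.188, -0.982, 0.988], [0.0, 0.0, 0.0, 1.0]]
round_small_mid [(0.69, [379.0, 249.0], [0.476, -0.108])]
round_large_mid [(0.64, [454.0, 189.0], [0.609, -0.276])]
square_small_mid [(0.93, [140.0, 230.0], [0.516, 0.425]), (0.19, [521.0, 230.0], [0.52, -0.418])]
square_large_mid [(0.66, [371.0, 180
[... 721 characters left out ...]
.0], [0.615, -0.267])]
square_small_mid [(0.7, [455.0, 146.0], [0.512, 0.414]), (0.63, [447.0, 201.0], [0.614, 0.255]), (0.25, [354.0, 212.0], [0.493, 0.085])]
square_large_mid [(0.55, [397.0, 247.0], [0.63, 0.072])]
round_small_holder [(0.97, [196.0, 294.0], [0.405, -0.275]), (0.69, [158.0, 272.0], [0.305, -0.303]), (0.64, [234.0, 264.0], [0.398, -0.176])]
round_large_holder [(0.84, [446.0, 198.0], [0.588, 0.294])]
square_small_holder [(0.92, [382.0, 153.0], [0.378, 0.303])]
square_large_holder [(0.79, [351.0, 212.0], [0.464, 0.107]), (0.58, [159.0, 368.0], [0.493, -0.415])]
beaker_small_mid [(0.76, [346.0, 303.0], [0.643, -0.087])]
beaker_large_mid [(0.83, [160.0, 369.0], [0.522, -0.418])]
```

View pics/top.png

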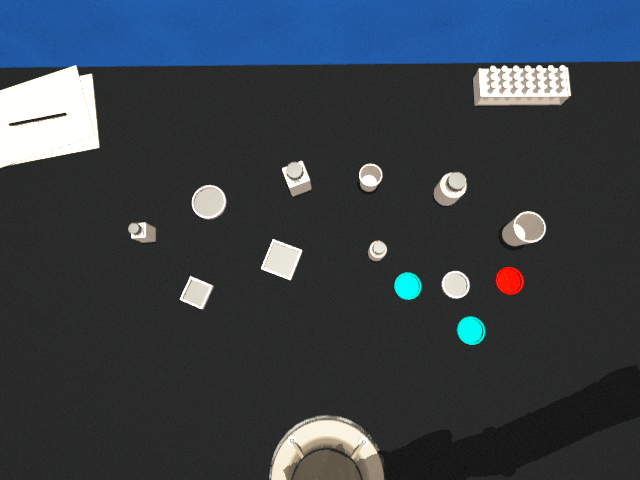

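View pics/scene.png

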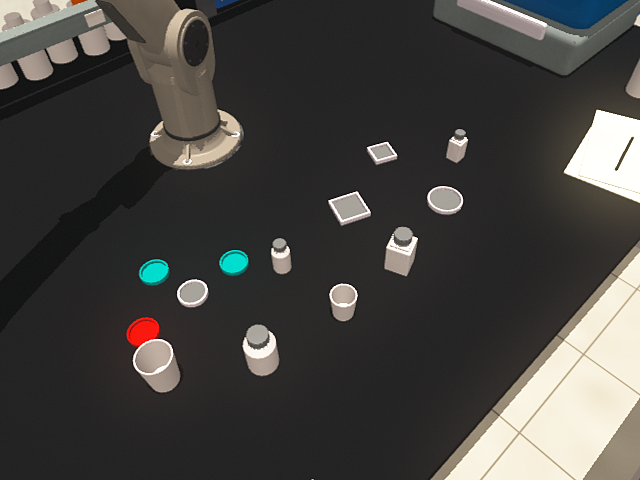

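The top view shows the bottles at round-small (377,251), round-large (451,190), square-small (143,231) and square-large (297,179). The holders are at round-small, the grey one (456,285), round-large (209,202), square-small (197,292) and square-large (282,259). The scene view agrees with this, and the beakers are at (370,178) and (522,230). Next I'll get the holders precisely by contour and set out.

```bash
cat >> h.py <<'E'
from scipy.spatial.transform import Rotation as R
def Rt(o): 
    w,x,y,z=o["tool_rot"]; return R.from_quat([x,y,z,w])
def go(x,y,z,yaw):
    "relative move in tool axes; yaw = world angle of tool x (deg), taken mod 180 nearest"
    o=bot.get_obs(); r=Rt(o); m=r.as_matrix()
    cur=np.degrees(np.arctan2(m[1,0],m[0,0]))
    d=(yaw-cur+90)%180-90
    a=np.radians(cur+d)
    tgt=R.from_matrix(np.array([[np.cos(a),np.sin(a),0],[np.sin(a),-np.cos(a),0],[0,0,-1]]).T.T)
    rel=(r.inv()*tgt).as_rotvec(); s=r.inv().apply(np.array([x,y,z])-o["eef_pos"])*1000
    print("t",round(o["t"],2),"yaw",round(cur,1),"d",round(d,1),"rot",np.round(rel,3),"shift",np.round(s,1),"q7",round(o["q"][6],2),"F",np.round(o["contact_force"],1))
def wrist():
    o=bot.get_obs(); p=bot.read_camera("wrist"); T=np.eye(4);T[:3,:3]=Rt(o).as_matrix();T[:3,3]=o["eef_pos"]
    return p,T@np.array(p["tool_from_camera"])
E
python3 - <<'E'
from h import *
p=bot.read_camera("top")
g=cv2.cvtColor(p["pixels"],cv2.COLOR_RGB2GRAY)
b=(g>90).astype(np.uint8)
for n,c in dict(round_small=(456,285),round_large=(209,202),square_small=(197,292),square_large=(282,259)).items():
    _,l=cv2.connectedComponents(b); m=(l==l[c[1],c[0]]).astype(np.uint8)
    k=max(cv2.findContours(m,0,1)[0],key=cv2.contourArea)[:,0]
    w=np.array([atz(p,u,.012)[:2] for u in k])*1000
    r=cv2.minAreaRect(w.astype(np.float32)); print(n,np.round(r[0],1),np.round(r[1],1),round(r[2],1), np.round(w.mean(0)))
go(.612,-.272,.2,0)
E
```

```text
round_small [ 401.6 -277.5] [59.4 61.7] 0.4 [ 402. -278.]
round_large [590.2 282.6] [82.3 81.4] 66.4 [590. 283.]
square_small [379.5 298.4] [60.2 59.6] 68.1 [379. 299.]
square_large [455.9 108.8] [75.4 75.7] 69.8 [456. 109.]
t 1.15 yaw 17.7 d -17.7 rot [-0.     0.     0.309] shift [ 500.4 -229.9   31.3] q7 -0.08 F [0.8 1.5 0.7]
```

Request:
jog_arm --pt "0 0 -0.84 500 -230 30 85" --pt "0 0 -0.84 500 -230 30 85" --pt "0 0 -0.84 500 -230 30 85" --pt "0 0 -0.84 500 -230 30 85" --pt "0 0 -0.84 500 -230 30 85" --pt "0 0 -0.84 500 -230 30 85" --pt "0 0 -0.84 500 -230 30 85" --pt "0 0 -0.84 500 -230 30 85" --pt "0 0 -0.84 500 -230 30 85" --pt "0 0 -0.84 500 -230 30 85"

```text
t: 2.4
eef_pos: [0.6151, -0.266, 0.201]
tool_rot: [-0.001, 0.837, 0.547, 0.002]
contact_force: [0.4, -0.4, -0.2]
gripper_width: 0.996
grasp_force: 0.0
```

Run:
```python
from h import *
p,T=wrist();save(p,"w1.png");print(np.round(T,3).tolist(),bot.get_obs()["q"].round(2))
for n in("round_large_mid","round_small_mid"):
  print([(round(r["score"],2),np.round(r["xy"]),np.round(atz(p,r["xy"],Z[n],T),4)) for r in bot.tip_of(n,p)])
go(.612,-.272,.2,66)
```

```text
[[0.916, -0.386, -0.112, 0.643], [-0.402, -0.879, -0.255, -0.2], [-0.0, 0.278, -0.96, 0.344], [0.0, 0.0, 0.0, 1.0]] [ 0.53  0.51 -0.29  1.58  0.16  1.07 -0.22]
[(0.69, array([321., 232.]), array([ 0.6127, -0.2699,  0.05  ]))]
[(0.96, array([ 98., 122.]), array([ 0.4746, -0.1046,  0.04  ]))]
t 2.55 yaw 65.8 d 0.2 rot [-0.     0.001 -0.004] shift [1.6 0.5 1.2] q7 -0.22 F [ 0.1  0.5 -1.1]
```

Request:
jog_arm --pt "0 0 0 -5 0 50 85" --pt "0 0 0 -5 0 100 85" --pt "0 0 0 -5 0 140 85" --pt "0 0 0 -5 0 166 85" --pt "0 0 0 -5 0 166 85" --pt "0 0 0 -5 0 166 40" --pt "0 0 0 -5 0 166 40" --pt "0 0 0 -5 0 166 40" --pt "0 0 0 -5 0 166 40" --pt "0 0 0 -5 0 166 40" --grip_force 45

```text
t: 3.8
eef_pos: [0.6106, -0.2776, 0.0375]
tool_rot: [0.001, 0.84, 0.543, 0.001]
contact_force: [-1.3, -0.1, 7.5]
gripper_width: 0.658
grasp_force: 48.9
```

Run:
```python
from h import *
go(.590,.283,.15,66)
p,T=wrist();save(p,"w2.png")
```

```text
t 3.8 yaw 65.8 d 0.2 rot [ 0.003  0.001 -0.004] shift [ 502.8 -248.4 -113.5] q7 -0.27 F [-1.3 -0.1  7.5]
```

View pics/w2.png

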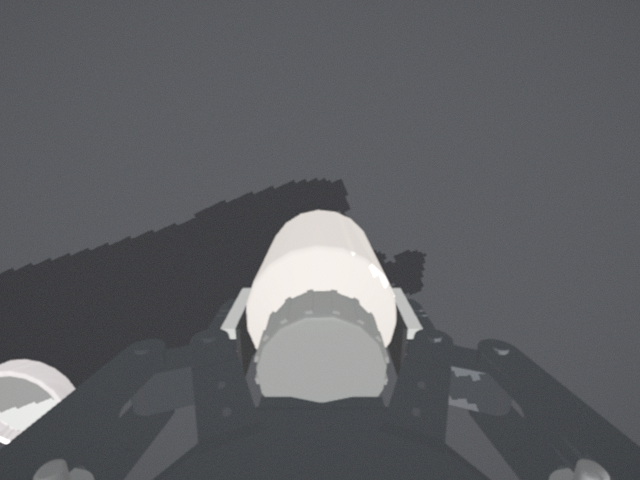

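The wrist picture shows the large round bottle held between the pads, with its far foot edge at about (320,210). I'll work out its offset in the tool from that edge.

Run:
```python
from h import *
o=bot.get_obs();p,T=wrist();r=Rt(o)
for uv,z in(((320,210),0),((320,247),.068)):
    e=atz(p,uv,z,T); print(e.round(4), "in tool mm",(r.inv().apply(e-o["eef_pos"])*1000).round(1))
go(.590,.283,.15,96)
```

```text
[ 0.625  -0.2432  0.    ] in tool mm [37.3 -1.1 37.5]
[ 0.625  -0.2433  0.068 ] in tool mm [ 37.1  -0.9 -30.5]
t 3.9 yaw 65.8 d 30.2 rot [ 0.003  0.001 -0.527] shift [ 502.8 -248.4 -113.5] q7 -0.27 F [-1.8 -0.7  6.8]
```

Request:
jog_arm --pt "0 0 0 0 0 -30 40" --pt "0 0 0 0 0 -80 40" --pt "0 0 0 0 0 -130 40" --pt "0 0 0 30 -15 -135 40" --pt "0 0 0 75 -37 -135 40" --pt "0 0 0 130 -65 -135 40" --pt "0 0 0 186 -93 -135 40" --pt "0 0 0 242 -121 -135 40" --pt "0 0 0 298 -149 -135 40" --pt "0 0 0 354 -177 -135 40"

```text
t: 5.15
eef_pos: [0.5928, 0.1202, 0.1709]
tool_rot: [0.0, 0.84, 0.543, 0.0]
contact_force: [1.5, -0.1, -1.0]
gripper_width: 0.66
grasp_force: 48.9
```

Run:
```python
from h import *
go(.5867,.2757,.12,66)
```

```text
t 5.15 yaw 65.8 d 0.2 rot [ 0.001 -0.    -0.003] shift [139.3 -69.4  50.9] q7 -0.9 F [ 1.5 -0.1 -1. ]
```

Request:
jog_arm --pt "0 0 0 45 -23 0 40" --pt "0 0 0 85 -43 0 40" --pt "0 0 0 115 -58 0 40" --pt "0 0 0 134 -67 10 40" --pt "0 0 0 141 -71 40 40" --pt "0 0 0 141 -71 60 40" --pt "0 0 0 141 -71 80 40" --pt "0 0 0 141 -71 80 40" --pt "0 0 0 141 -71 80 40"

```text
t: 6.28
eef_pos: [0.5868, 0.2759, 0.0909]
tool_rot: [0.0, 0.84, 0.543, 0.001]
contact_force: [0.2, 0.4, -1.4]
gripper_width: 0.66
grasp_force: 48.8
```

Run:
```python
from h import *
p,T=wrist();save(p,"w3.png")
print([(round(r["score"],2),np.round(r["xy"]),np.round(atz(p,r["xy"],0,T),4)) for r in bot.tip_of("round_large_holder",p)])
o=bot.get_obs();print(o["eef_pos"],o["gripper_width"])
go(.5867,.2757,.0415,66)
```

```text
[]
[0.58694314 0.27625986 0.09143136] 0.659503439531668
t 6.38 yaw 65.8 d 0.2 rot [ 0.001 -0.002 -0.004] shift [-0.7 -0.1 49.9] q7 -1.19 F [ 0.5  0.3 -1.9]
```

View pics/w3.png

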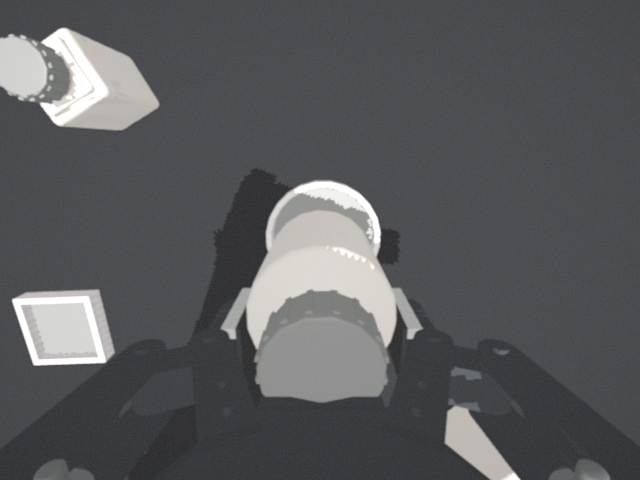

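The holder rim spans columns 266–381 with its far edge at row 181, directly under the bottle. I'll check the offset.

Run:
```python
from h import *
o=bot.get_obs();p,T=wrist();r=Rt(o)
for uv,z in(((323.5,181),.012),((266,228),.012),((381,228),.012)):
    e=atz(p,uv,z,T); print(e.round(4), "in tool mm",(r.inv().apply(e-o["eef_pos"])*1000).round(1))
```

```text
[0.608  0.3203 0.012 ] in tool mm [48.6  1.1 79.5]
[0.5587 0.3072 0.012 ] in tool mm [ 16.6 -38.6  79.4]
[0.6311 0.2747 0.012 ] in tool mm [16.5 40.9 79.5]
```

Request:
jog_arm --pt "0 0 0 0 1 15 40" --pt "0 0 0 0 1 28 40" --pt "0 0 0 0 1 37 40" --pt "0 0 0 0 1 42 40" --pt "0 0 0 0 1 45 40" --pt "0 0 0 0 1 47 40" --pt "0 0 0 0 1 48 40" --pt "0 0 0 0 1 49 40" --pt "0 0 0 0 1 50 40"

```text
t: 7.55
eef_pos: [0.5872, 0.276, 0.0415]
tool_rot: [0.0, 0.84, 0.543, 0.0]
contact_force: [-4.8, -2.4, 11.7]
gripper_width: 0.663
grasp_force: 50.2
```

Request:
jog_arm --pt "0 0 0 0 0 0 62" --pt "0 0 0 0 0 0 72" --pt "0 0 0 0 0 0 85" --pt "0 0 0 0 0 0 85" --pt "0 0 0 0 0 -10 85" --pt "0 0 0 0 0 -50 85" --pt "0 0 0 0 0 -100 85" --pt "0 0 0 0 0 -150 85" --pt "0 0 0 0 0 -160 85" --pt "0 0 0 0 0 -160 85"

```text
t: 8.8
eef_pos: [0.5872, 0.2758, 0.2012]
tool_rot: [0.0, 0.84, 0.543, 0.001]
contact_force: [-0.1, -0.2, 0.0]
gripper_width: 0.999
grasp_force: 0.0
```

Run:
```python
from h import *
p,T=wrist();save(p,"w4.png")
for n in("round_large_mid","square_small_mid","square_small_holder"):
  print(n,[(round(r["score"],2),np.round(r["xy"]),np.round(atz(p,r["xy"],Z[n],T),4)) for r in bot.tip_of(n,p)])
print(bot.get_obs()["eef_pos"])
go(.514,.42,.2,66)
```

```text
round_large_mid [(0.75, array([319., 216.]), array([0.5896, 0.2857, 0.05  ]))]
square_small_mid [(0.76, array([174., 104.]), array([0.5158, 0.4233, 0.04  ]))]
square_small_holder [(0.62, array([142., 271.]), array([0.3797, 0.2997, 0.    ]))]
[0.58615226 0.2751457  0.19849992]
t 9.0 yaw 65.8 d 0.2 rot [-0.002  0.002 -0.003] shift [ 102.6 -125.1   -1.5] q7 -1.14 F [0.3 0.4 0.2]
```

View pics/w4.png

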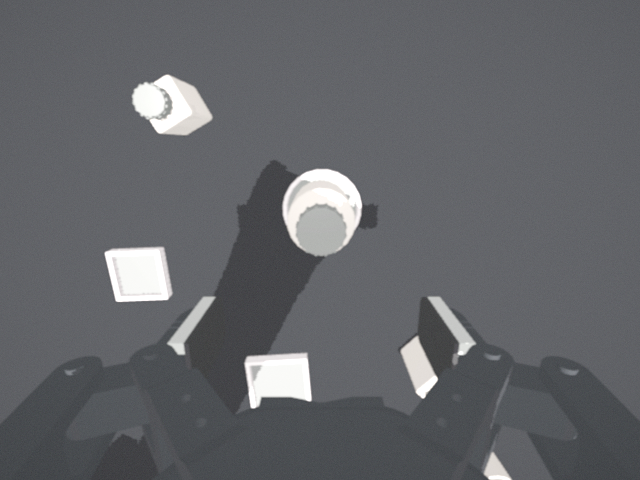

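The large round bottle stands upright inside its holder at (320,215). The small square bottle is at (175,105), and I'm going above it next.

Request:
jog_arm --pt "0 0 0 35 -42 0 85" --pt "0 0 0 70 -85 0 85" --pt "0 0 0 106 -125 0 85" --pt "0 0 0 106 -125 0 85" --pt "0 0 0 106 -125 0 85" --pt "0 0 0 106 -125 0 85" --pt "0 0 0 106 -125 0 85"

```text
t: 9.88
eef_pos: [0.5173, 0.4223, 0.2001]
tool_rot: [0.0, 0.84, 0.542, -0.0]
contact_force: [0.9, -0.5, -1.3]
gripper_width: 0.998
grasp_force: 0.0
```

Run:
```python
from h import *
p,T=wrist();cv2.imwrite("pics/w5.png",cv2.resize(cv2.cvtColor(p["pixels"],cv2.COLOR_RGB2BGR)[110:310,200:440],None,fx=3,fy=3))
for n in("square_small_mid",):
  print(n,[(round(r["score"],2),np.round(r["xy"]),np.round(atz(p,r["xy"],Z[n],T),4)) for r in bot.tip_of(n,p)])
print(bot.get_obs()["eef_pos"],np.round(T,4).tolist())
```

```text
square_small_mid [(0.72, array([320., 224.]), array([0.5161, 0.423 , 0.04  ]))]
[0.51702713 0.42277445 0.20029616] [[0.9114, -0.3948, -0.1162, 0.5466], [-0.4115, -0.8743, -0.2573, 0.4883], [-0.0, 0.2823, -0.9593, 0.3425], [0.0, 0.0, 0.0, 1.0]]
```

View pics/w5.png

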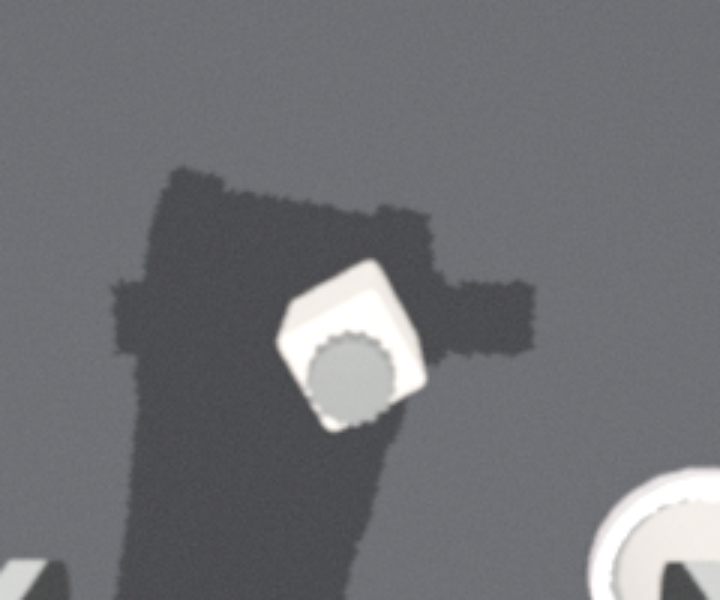

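The cap is at crop (350,378). The shoulder corners are at crop (277,342), (378,290), (427,382) and (332,432).

Run:
```python
from h import *
p,T=wrist()
w=np.array([atz(p,(200+u/3,110+v/3),.057,T)[:2] for u,v in((277,342),(378,290),(427,382),(332,432))])*1000
print(w.round(1),w.mean(0)); e=np.roll(w,-1,0)-w
print(np.hypot(*e.T).round(1),(np.degrees(np.arctan2(e[:,1],e[:,0]))%90).round(1))
c=atz(p,(200+350/3,110+378/3),.080,T);print("cap",c)
a=(np.degrees(np.arctan2(e[:,1],e[:,0]))%90).mean()
for y in(a,a+90):go(w.mean(0)[0]/1000,w.mean(0)[1]/1000,.02,y)
```

```text
[[495.1 437.3]
 [528.6 439.2]
 [530.6 407.8]
 [498.1 405.2]] [513.09806632 422.35903049]
[33.6 31.5 32.6 32.3] [3.3 3.7 4.6 5.5]
cap [0.51305413 0.42404187 0.08      ]
t 10.03 yaw 65.8 d -61.5 rot [ 0.    -0.     1.073] shift [ -2.1  -3.1 180.4] q7 -1.4 F [-0.1 -0.4  0.3]
t 10.03 yaw 65.8 d 28.5 rot [ 0.     0.    -0.498] shift [ -2.1  -3.1 180.4] q7 -1.4 F [-0.1 -0.4  0.3]
```

Request:
jog_arm --pt "0 0 -0.18 -1 -2 0 85" --pt "0 0 -0.36 -2 -3 30 85" --pt "0 0 -0.5 -2 -3 70 85" --pt "0 0 -0.5 -2 -3 120 85" --pt "0 0 -0.5 -2 -3 160 85" --pt "0 0 -0.5 -2 -3 179 85" --pt "0 0 -0.5 -2 -3 179 85" --pt "0 0 -0.5 -2 -3 179 50" --pt "0 0 -0.5 -2 -3 179 20" --pt "0 0 -0.5 -2 -3 179 20" --grip_force 30

```text
t: 11.28
eef_pos: [0.5135, 0.4236, 0.0227]
tool_rot: [0.0, 0.679, 0.734, 0.001]
contact_force: [1.6, 1.9, 0.6]
gripper_width: 0.394
grasp_force: 30.4
```

Request:
jog_arm --pt "0 0 0 0 0 0 20" --pt "0 0 0 0 0 0 20" --pt "0 0 0 0 0 0 20"

```text
t: 11.65
eef_pos: [0.5135, 0.4237, 0.0226]
tool_rot: [0.0, 0.679, 0.734, 0.001]
contact_force: [-0.4, -1.0, 6.7]
gripper_width: 0.396
grasp_force: 31.0
```

Run:
```python
from h import *
p,T=wrist();save(p,"w6.png")
go(.3795,.2985,.12,68)
```

```text
t 11.7 yaw 94.5 d -26.5 rot [ 0.001 -0.001  0.462] shift [-114.2 -143.2  -97.7] q7 -1.05 F [-0.8 -1.   6.2]
```

View pics/w6.png

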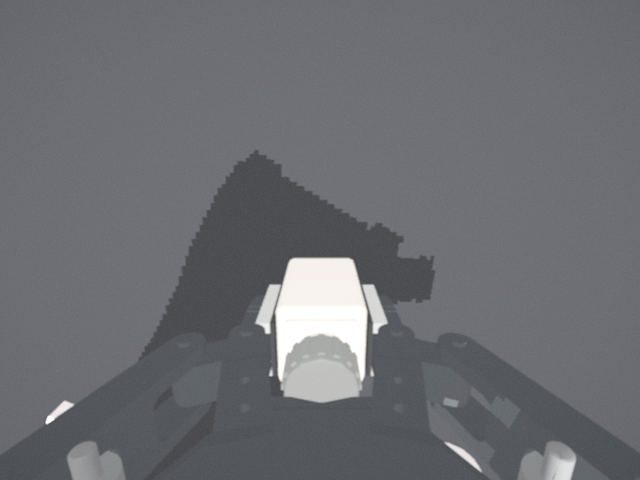

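The bottle is held squarely, with its far foot edge at row 258.

Request:
jog_arm --pt "0 0 0 0 0 -20 20" --pt "0 0 0 0 0 -60 20" --pt "0 0 0.12 -15 -20 -90 20" --pt "0 0 0.3 -45 -56 -90 20" --pt "0 0 0.46 -80 -100 -90 20" --pt "0 0 0.46 -105 -130 -90 20" --pt "0 0 0.46 -114 -143 -80 20" --pt "0 0 0.46 -114 -143 -60 20" --pt "0 0 0.46 -114 -143 -55 20" --pt "0 0 0.46 -114 -143 -55 20"

```text
t: 12.95
eef_pos: [0.3793, 0.2986, 0.0767]
tool_rot: [-0.0, 0.828, 0.56, 0.0]
contact_force: [-0.2, 1.3, -1.1]
gripper_width: 0.392
grasp_force: 30.2
```

Run:
```python
from h import *
o=bot.get_obs();r=Rt(o);p,T=wrist();save(p,"w7.png")
e=atz(p,(320,258),.0565,T);print((r.inv().apply(e-o["eef_pos"])*1000).round(1))
go(.3795,.2985,.0265,68)
```

```text
[15.3 -1.  20.3]
t 13.0 yaw 68.1 d -0.1 rot [ 0.    -0.001  0.002] shift [-0.3  0.1 50.4] q7 -1.45 F [-0.1 -0.3 -0.8]
```

View pics/w7.png

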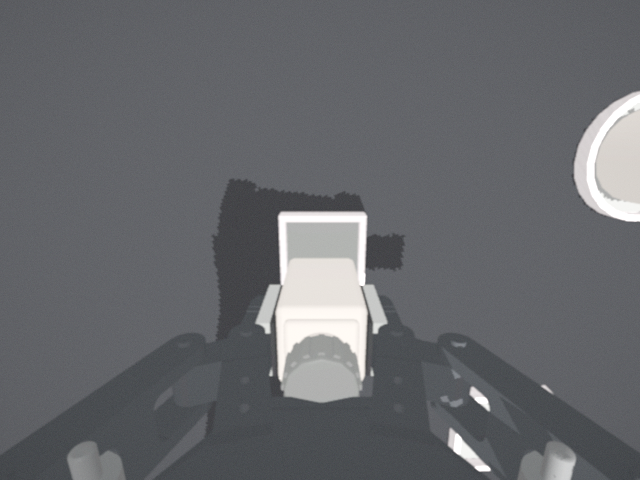

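The tray lies square under the bottle at columns 279–367, with its far edge at row 212.

Request:
jog_arm --pt "0 0 0 0 1 15 20" --pt "0 0 0 0 1 28 20" --pt "0 0 0 0 1 37 20" --pt "0 0 0 0 1 42 20" --pt "0 0 0 0 1 45 20" --pt "0 0 0 0 1 47 20" --pt "0 0 0 0 1 48 20" --pt "0 0 0 0 1 49 20" --pt "0 0 0 0 1 50 20"

```text
t: 14.12
eef_pos: [0.3802, 0.298, 0.0265]
tool_rot: [0.0, 0.829, 0.56, 0.0]
contact_force: [-3.6, -2.6, 14.2]
gripper_width: 0.396
grasp_force: 32.0
```

Request:
jog_arm --pt "0 0 0 0 0 0 38" --pt "0 0 0 0 0 0 48" --pt "0 0 0 0 0 0 70" --pt "0 0 0 0 0 0 85" --pt "0 0 0 0 0 -8 85" --pt "0 0 0 0 0 -50 85" --pt "0 0 0 0 0 -100 85" --pt "0 0 0 0 0 -150 85" --pt "0 0 0 0 0 -175 85" --pt "0 0 0 0 0 -175 85"

```text
t: 15.38
eef_pos: [0.381, 0.2988, 0.2037]
tool_rot: [0.0, 0.829, 0.56, 0.002]
contact_force: [0.6, 1.1, 0.4]
gripper_width: 0.995
grasp_force: 0.0
```

Run:
```python
from h import *
p,T=wrist();save(p,"w8.png")
for n in("square_small_mid","square_large_mid"):
  print(n,[(round(r["score"],2),np.round(r["xy"]),np.round(atz(p,r["xy"],Z[n]+(.004 if 'small' in n else 0),T),4)) for r in bot.tip_of(n,p)])
go(.630,.075,.2,68)
```

```text
square_small_mid [(0.79, array([320., 226.]), array([0.3793, 0.2982, 0.044 ]))]
square_large_mid [(0.63, array([635., 334.]), array([0.6354, 0.0749, 0.05  ]))]
t 15.53 yaw 68.1 d -0.1 rot [-0.001  0.001  0.002] shift [-112.8  315.3    0.4] q7 -1.32 F [ 0.   0.7 -1.2]
```

Request:
jog_arm --pt "0 0 0 -18 50 0 85" --pt "0 0 0 -37 105 0 85" --pt "0 0 0 -56 160 0 85" --pt "0 0 0 -75 215 0 85" --pt "0 0 0 -94 270 0 85" --pt "0 0 0 -106 306 0 85" --pt "0 0 0 -111 320 0 85" --pt "0 0 0 -111 320 0 85" --pt "0 0 0 -111 320 0 85"

```text
t: 16.65
eef_pos: [0.6342, 0.0777, 0.201]
tool_rot: [-0.001, 0.828, 0.561, -0.0]
contact_force: [0.8, 0.3, -0.7]
gripper_width: 1.001
grasp_force: 0.0
```

Run:
```python
from h import *
p,T=wrist();cv2.imwrite("pics/w9.png",cv2.resize(cv2.cvtColor(p["pixels"],cv2.COLOR_RGB2BGR)[110:310,200:440],None,fx=3,fy=3))
for n in("square_large_mid",):
  print(n,[(round(r["score"],2),np.round(r["xy"]),np.round(atz(p,r["xy"],Z[n],T),4)) for r in bot.tip_of(n,p)])
print(bot.get_obs()["eef_pos"])
```

```text
square_large_mid [(0.59, array([325., 226.]), array([0.6367, 0.0769, 0.05  ]))]
[0.63454173 0.07742149 0.20139996]
```

View pics/w9.png

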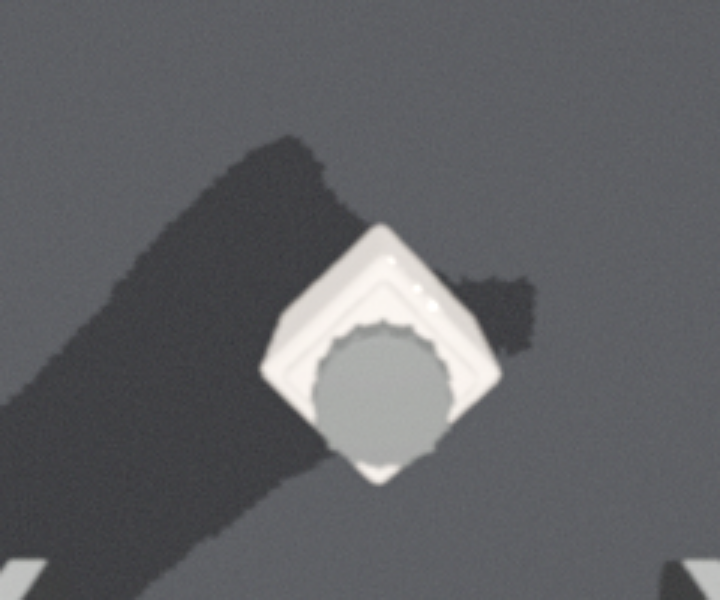

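The large square bottle stands at about 45° to the tool. Its shoulder corners are at crop (261,370), (384,258), (500,375) and (380,486), and its cap at (384,398).

Run:
```python
from h import *
p,T=wrist()
w=np.array([atz(p,(200+u/3,110+v/3),.072,T)[:2] for u,v in((261,370),(384,258),(500,375),(380,486))])*1000
e=np.roll(w,-1,0)-w; an=(np.degrees(np.arctan2(e[:,1],e[:,0]))%90)
print(w.round(1),w.mean(0),np.hypot(*e.T).round(1),an.round(1))
print("cap",atz(p,(200+384/3,110+400/3),.1,T))
for y in(an.mean(),an.mean()+90):go(*(w.mean(0)/1000),.035,y)
```

```text
[[606.9  87.8]
 [650.8 104.5]
 [669.3  61.4]
 [625.3  42.6]] [638.0689704   74.09026114] [47.  46.9 47.8 48.9] [20.8 23.1 23.2 22.2]
cap [0.63856696 0.07469458 0.1       ]
t 16.8 yaw 68.2 d -45.9 rot [-0.    -0.     0.802] shift [ -1.6   4.2 166.6] q7 -0.74 F [ 0.3 -0.1 -0.2]
t 16.8 yaw 68.2 d 44.1 rot [-0.    -0.    -0.769] shift [ -1.6   4.2 166.6] q7 -0.74 F [ 0.3 -0.1 -0.2]
```

Request:
jog_arm --pt "0 0 -0.18 -1 2 0 85" --pt "0 0 -0.36 -2 4 10 85" --pt "0 0 -0.54 -2 4 25 85" --pt "0 0 -0.7 -2 4 50 85" --pt "0 0 -0.77 -2 4 90 85" --pt "0 0 -0.77 -2 4 130 85" --pt "0 0 -0.77 -2 4 160 85" --pt "0 0 -0.77 -2 4 166 85" --pt "0 0 -0.77 -2 4 166 85" --pt "0 0 -0.77 -2 4 166 60" --grip_force 45

```text
t: 18.05
eef_pos: [0.6397, 0.0727, 0.0371]
tool_rot: [0.001, 0.557, 0.83, 0.001]
contact_force: [-0.2, 0.3, 0.6]
gripper_width: 0.814
grasp_force: 0.0
```

Request:
jog_arm --pt "0 0 0 0 0 0 35" --pt "0 0 0 0 0 0 35" --pt "0 0 0 0 0 0 35" --pt "0 0 0 0 0 0 35"

```text
t: 18.55
eef_pos: [0.6395, 0.0723, 0.0367]
tool_rot: [0.001, 0.558, 0.83, 0.001]
contact_force: [-0.9, -0.8, 6.5]
gripper_width: 0.582
grasp_force: 48.1
```

Run:
```python
from h import *
go(.456,.109,.12,70)
```

```text
t 18.55 yaw 112.2 d -42.2 rot [0.002 0.    0.737] shift [ 103.3 -155.8  -83.6] q7 -0.14 F [-0.9 -0.8  6.5]
```

Request:
jog_arm --pt "0 0 0 0 0 -20 35" --pt "0 0 0 0 0 -55 35" --pt "0 0 0.15 10 -15 -80 35" --pt "0 0 0.32 33 -50 -80 35" --pt "0 0 0.49 60 -90 -80 35" --pt "0 0 0.66 84 -127 -80 35" --pt "0 0 0.74 100 -150 -80 35" --pt "0 0 0.74 103 -156 -65 35" --pt "0 0 0.74 103 -156 -55 35" --pt "0 0 0.74 103 -156 -55 35"

```text
t: 19.8
eef_pos: [0.4554, 0.1084, 0.0902]
tool_rot: [-0.0, 0.82, 0.572, -0.0]
contact_force: [0.4, 0.0, -1.4]
gripper_width: 0.579
grasp_force: 47.4
```

Run:
```python
from h import *
p,T=wrist();save(p,"w10.png")
go(.456,.109,.0405,70)
```

```text
t 19.85 yaw 69.8 d 0.2 rot [-0.    -0.    -0.003] shift [ 0.5  0.  50. ] q7 -0.92 F [-0.2  0.4 -1.2]
```

View pics/w10.png

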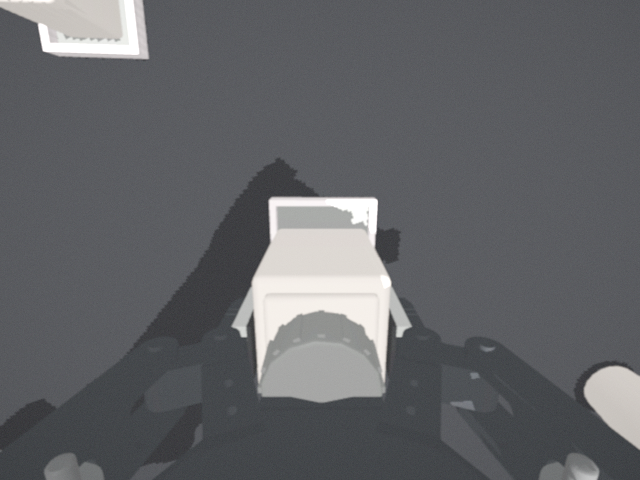

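The tray's far edge is at row 198 (columns 269–378) and the bottle's far foot edge is at row 229 (centre 320). I'll check both in tool axes.

Run:
```python
from h import *
o=bot.get_obs();r=Rt(o);p,T=wrist()
for uv,z,h in(((323.5,198),.012,36),((320,229),.0535,25)):
    e=atz(p,uv,z,T);print((r.inv().apply(e-o["eef_pos"])*1000-[h,0,0]).round(1))
```

```text
[ 1.5  1.1 78.5]
[ 1.6 -1.1 37. ]
```

Request:
jog_arm --pt "0 0 0 0 2 15 35" --pt "0 0 0 0 2 28 35" --pt "0 0 0 0 2 37 35" --pt "0 0 0 0 2 42 35" --pt "0 0 0 0 2 45 35" --pt "0 0 0 0 2 47 35" --pt "0 0 0 0 2 48 35" --pt "0 0 0 0 2 49 35" --pt "0 0 0 0 2 50 35"

```text
t: 21.02
eef_pos: [0.4573, 0.1079, 0.0407]
tool_rot: [0.0, 0.82, 0.572, 0.0]
contact_force: [-4.2, -1.2, 15.9]
gripper_width: 0.582
grasp_force: 49.5
```

Request:
jog_arm --pt "0 0 0 0 0 0 54" --pt "0 0 0 0 0 0 64" --pt "0 0 0 0 0 0 75" --pt "0 0 0 0 0 0 85" --pt "0 0 0 0 0 -8 85" --pt "0 0 0 0 0 -50 85" --pt "0 0 0 0 0 -100 85" --pt "0 0 0 0 0 -150 85" --pt "0 0 0 0 0 -160 85" --pt "0 0 0 0 0 -160 85"

```text
t: 22.28
eef_pos: [0.4573, 0.1078, 0.2009]
tool_rot: [0.0, 0.82, 0.572, 0.001]
contact_force: [-0.3, 0.5, -0.2]
gripper_width: 0.995
grasp_force: 0.0
```

Run:
```python
from h import *
p,T=wrist()
for n in("square_large_mid","round_small_mid"):
  print(n,[(round(r["score"],2),np.round(r["xy"]),np.round(atz(p,r["xy"],Z[n]+(.004 if 'large' in n else 0),T),4)) for r in bot.tip_of(n,p)])
go(.476,-.106,.2,70)
```

```text
square_large_mid []
round_small_mid [(0.76, array([402., 397.]), array([ 0.473 , -0.1078,  0.04  ]))]
t 22.43 yaw 69.8 d 0.2 rot [-0.002  0.002 -0.003] shift [-193.5   92.3   -1. ] q7 -0.82 F [-0.9  0.3 -0.4]
```

Request:
jog_arm --pt "0 0 0 -45 21 0 85" --pt "0 0 0 -95 45 0 85" --pt "0 0 0 -150 71 0 85" --pt "0 0 0 -185 87 0 85" --pt "0 0 0 -194 91 0 85" --pt "0 0 0 -194 91 0 85" --pt "0 0 0 -194 91 0 85" --pt "0 0 0 -194 91 0 85"

```text
t: 23.42
eef_pos: [0.4757, -0.1041, 0.2002]
tool_rot: [-0.0, 0.819, 0.573, 0.0]
contact_force: [-0.1, 0.4, 0.4]
gripper_width: 0.998
grasp_force: 0.0
```

Run:
```python
from h import *
p,T=wrist();save(p,"w11.png")
for n in("round_small_mid","square_large_mid"):
  print(n,[(round(r["score"],2),np.round(r["xy"]),np.round(atz(p,r["xy"],Z[n],T),4)) for r in bot.tip_of(n,p)])
r=bot.tip_of("round_small_mid",p)[0]["xy"]; w=atz(p,r,.04,T); go(w[0],w[1],.021,70)
```

```text
round_small_mid [(0.85, array([320., 224.]), array([ 0.4741, -0.1028,  0.04  ]))]
square_large_mid []
t 23.62 yaw 69.9 d 0.1 rot [ 0.    -0.    -0.002] shift [  1.7  -2.3 179.4] q7 -0.33 F [0.  0.2 0.1]
```

View pics/w11.png

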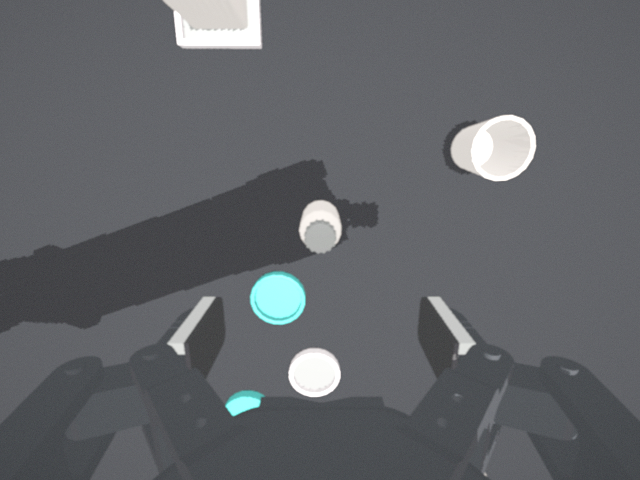

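The small round bottle is at (320,225) between the open fingers. The beaker at (495,145) is well clear.

Request:
jog_arm --pt "0 0 0 0 -1 40 85" --pt "0 0 0 0 -1 95 85" --pt "0 0 0 0 -1 145 85" --pt "0 0 0 0 -1 178 85" --pt "0 0 0 0 -1 179 85" --pt "0 0 0 0 -1 179 50" --pt "0 0 0 0 -1 179 20" --pt "0 0 0 0 -1 179 20" --pt "0 0 0 0 -1 179 20" --pt "0 0 0 0 -1 179 20" --grip_force 30

```text
t: 24.88
eef_pos: [0.4757, -0.1055, 0.0228]
tool_rot: [0.001, 0.82, 0.572, 0.001]
contact_force: [-1.5, -0.6, 6.1]
gripper_width: 0.434
grasp_force: 29.5
```

Request:
jog_arm --pt "0 0 0 0 0 0 20" --pt "0 0 0 0 0 0 20" --pt "0 0 0 0 0 0 20"

```text
t: 25.25
eef_pos: [0.4757, -0.1054, 0.0227]
tool_rot: [0.001, 0.82, 0.572, 0.001]
contact_force: [-0.8, -0.9, 7.0]
gripper_width: 0.432
grasp_force: 29.5
```

Run:
```python
from h import *
go(.4025,-.2775,.08,70)
```

```text
t 25.25 yaw 69.8 d 0.2 rot [ 0.002 -0.    -0.003] shift [-186.7   -9.2  -57.3] q7 -0.45 F [-0.8 -0.9  7. ]
```

Request:
jog_arm --pt "0 0 0 0 0 -20 20" --pt "0 0 0 0 0 -60 20" --pt "0 0 0 -20 -1 -75 20" --pt "0 0 0 -65 -3 -75 20" --pt "0 0 0 -115 -6 -75 20" --pt "0 0 0 -160 -8 -75 20" --pt "0 0 0 -182 -9 -75 20" --pt "0 0 0 -187 -9 -60 20" --pt "0 0 0 -187 -9 -55 20" --pt "0 0 0 -187 -9 -55 20"

```text
t: 26.5
eef_pos: [0.402, -0.276, 0.0756]
tool_rot: [-0.001, 0.819, 0.573, -0.0]
contact_force: [0.4, -0.2, -1.1]
gripper_width: 0.434
grasp_force: 30.6
```

Run:
```python
from h import *
p,T=wrist();save(p,"w12.png")
go(.4025,-.2775,.0265,70)
```

```text
t 26.55 yaw 70.0 d 0.0 rot [-0.001 -0.001 -0.001] shift [-1.1  0.7 49.5] q7 0.01 F [ 0.6 -1.  -0.9]
```

View pics/w12.png

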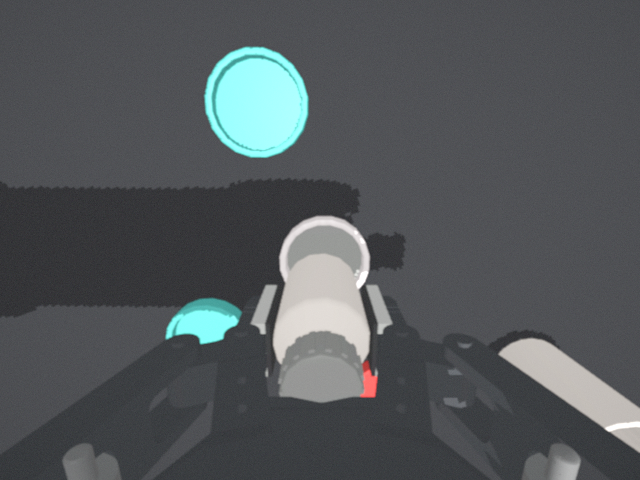

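The grey holder's far rim edge is at row 216 (columns 279–370) and the bottle's far foot edge is at row 255.

Run:
```python
from h import *
o=bot.get_obs();r=Rt(o);p,T=wrist()
for uv,z,h in(((324.5,216),.012,30),((321,255),.053,19)):
    e=atz(p,uv,z,T);print((r.inv().apply(e-o["eef_pos"])*1000-[h,0,0]).round(1))
```

```text
[-1.7  1.7 64. ]
[-2.9 -0.5 23. ]
```

Request:
jog_arm --pt "0 0 0 1 2 15 20" --pt "0 0 0 1 2 28 20" --pt "0 0 0 1 2 37 20" --pt "0 0 0 1 2 42 20" --pt "0 0 0 1 2 45 20" --pt "0 0 0 1 2 47 20" --pt "0 0 0 1 2 48 20" --pt "0 0 0 1 2 49 20" --pt "0 0 0 1 2 50 20"

```text
t: 27.72
eef_pos: [0.4041, -0.2776, 0.0267]
tool_rot: [0.0, 0.82, 0.572, -0.0]
contact_force: [-3.3, 1.8, 15.3]
gripper_width: 0.436
grasp_force: 32.1
```

Request:
jog_arm --pt "0 0 0 0 0 0 42" --pt "0 0 0 0 0 0 52" --pt "0 0 0 0 0 0 70" --pt "0 0 0 0 0 0 85" --pt "0 0 0 0 0 -8 85" --pt "0 0 0 0 0 -50 85" --pt "0 0 0 0 0 -100 85" --pt "0 0 0 0 0 -150 85" --pt "0 0 0 0 0 -175 85" --pt "0 0 0 0 0 -175 85"

```text
t: 28.98
eef_pos: [0.4052, -0.2781, 0.2038]
tool_rot: [0.002, 0.82, 0.572, 0.001]
contact_force: [0.2, -0.0, -1.0]
gripper_width: 0.996
grasp_force: 0.0
```

Request:
jog_arm --pt "0 0 0 -60 -20 0 85" --pt "0 0 0 -120 -60 0 85" --pt "0 0 0 -170 -100 0 85" --pt "0 0 0 -220 -140 0 85" --pt "0 0 0 -270 -170 0 85" --pt "0 0 0 -270 -170 0 85" --pt "0 0 0 -270 -170 0 85"

```text
t: 29.85
eef_pos: [0.151, -0.4717, 0.2004]
tool_rot: [-0.001, 0.82, 0.572, 0.0]
contact_force: [0.3, 0.8, -0.6]
gripper_width: 0.996
grasp_force: 0.0
```

Run:
```python
from h import *
o=bot.get_obs();print(o["eef_pos"],o["t"])
p=bot.read_camera("scene");cv2.imwrite("pics/end.png",cv2.resize(cv2.cvtColor(p["pixels"],cv2.COLOR_RGB2BGR)[110:410,100:500],None,fx=2,fy=2))
```

```text
[ 0.15101369 -0.47169069  0.20037486] 29.85
```

View pics/end.png

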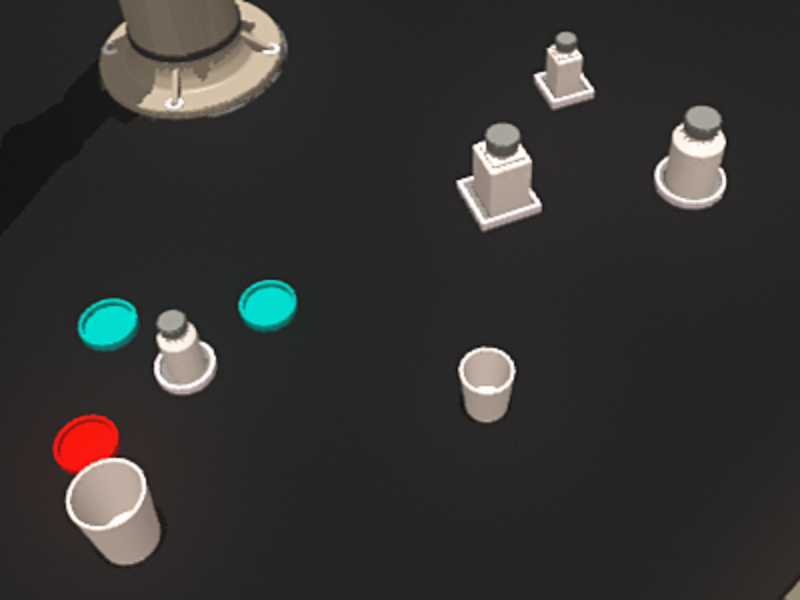

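All four bottles stand upright in their own holders: crop (183,355), (503,180), (565,75) and (692,160). The beakers haven't moved and the arm is clear.

```bash
python3 -c "
from station import bot
print(bot.hand_in())"
```

```text
the job is handed in; nothing more can be done
None
```

All four bottles are upright and down in their matching holders, the two beakers are where they were, and the job was handed in at about 30 s of the 128 s limit; no verdict came back.

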